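Lock the stop screw of an optical mount with its jam nut

ROBOT

A 6-joint arm with a two-finger parallel gripper is mounted at the origin on the work surface. World frame = base frame: x ahead of the robot, y to its left, z up, the work surface at z = 0. Lengths are in m, angles in rad, forces in N, time in s.
With the tool pointing down it reaches from about 0.25 to 0.8 m from the base axis. Payload 3.9 kg.
Tool frame: the origin (TCP) lies between the finger pads; the fingertips stand 14 mm ahead of it and the grasp point (between the pads) lies 5 mm behind it (r.tcp_to_tips is the distance from the TCP to the fingertips, in m); z points along the fingers, y is the line along which they close (so a half turn about z gives the same grasp; the last joint's range is limited). The gripper opens to 85 mm and grips with 20 to 120 N. Pads are 22 mm wide; open, the fingers measure 114 mm over their backs; the gripper's body (76 mm by 85 mm) begins 54 mm behind the grasp point. The pads swing forward as they close: fully open they stand 13 mm farther back than shut.
Start: joints at [1.327, 0.26, -0.138, 1.173, 0, 1.571], TCP at [0.127, 0.509, 0.245] pointing down, gripper open.
Joint ranges: [-2.78, 2.78], [-0.83, 1.72], [-1.28, 1.37], [-1.9, 2.12], [-1.57, 1.48], [-3.14, 3.14]. Speed limits (rad/s): [2.57, 2.57, 3.14, 3.14, 3.14, 3.14].

INTERFACE

Orientations are given as a unit quaternion [x, y, z, w].
In Python, from plant import observe, snapshot, camera_info, job, r gives the robot as it stands.
- The arm moves only by the tool jog_arm, never from a script. Its argument "motion" is a list of rows, each a list of 3 entries, a list of its own where there are three numbers: the shift along the tool's x, y, z in mm, then the turn about the tool's z in degrees, then the opening, from 0 (shut) to 1 (fully open). A call has 1 to 8 rows; each row shifts and turns the commanded pose from where the row before left it, along the tool's axes as they then stand; what a row does not reach is not made up. A row lasts 1/10 s, in which the tool goes at most 50 mm and 8.59 degrees, less where a joint would pass 70% of its speed; a pose out of reach is approached as far as the arm can. A call with a gripper value outside its range is refused whole. The fingers move at their own pace and stop on an object; "newtons" is the grip in N (left out, the last holds). Time passes only in rows, so rows that do not move let the fingers close. It gives the time, the measured TCP pose, the force, the opening and the grip force at its end, in the units of the state.
- observe(): the state, without advancing time (a new reading comes with each control period).
- snapshot(name): name is "scene" or "top" or "wrist"; returns the picture (420x560x3 uint8, blue, green, red); there is no depth.
- camera_info(name): a dict with "intrinsics" (3x3 intrinsics, pixels), "D" ([k1, k2, p1, p2, k3] as OpenCV has them; the pictures are not rectified), "pose" (4x4, takes a point from camera to world coordinates). Camera axes: x right, y up, looking along -z (the intrinsics and any distortion apply to the point x, -y, -z); pixel columns grow to the right and rows downward; lengths in m; the calibration is good to about 2 mm. A picture is of the moment at which its call begins: read the wrist's pose just before it. camera_info takes no time and is no camera call; for the wrist camera it gives the pose at the moment of the call.
- job.job_done(): hands the job in; it is judged then, once.
The state is a dict: "time_s": time; "q": joint angles; "qd": joint speeds; "joint_torque": joint torques, N m; "position": TCP position; "orientation": TCP orientation; "ft_force": force on the tool from outside, world axes, zero at the start; "moment": the same for the moment, N m; "grip_width": opening from 0.0 (shut) to 1.0 (fully open); "grip_force": force on a finger pad.
Only numpy, scipy, OpenCV 4.12 (cv2) and the standard library are available. Lean on these libraries where they do the work, as an engineer would, in place of code of your own. Each camera call takes 0.05 s, during which the arm holds its last target. There are 200 camera calls.

TASK

Slip the keeper over the square head of the stop screw with its tail down in the fork, fully home, so that the screw cannot turn. Then push the lever of the jam nut round clockwise (seen from above) by its upright pin until the nut is firmly tight, about 17 N at the pin and never above 25 N, without letting the screw turn from its setting. Leave the keeper on and leave the other parts on the breadboard alone.

Things in the scene. Friction and masses are not known exactly. Their poses are not given: they have to be found in the camera images.
- mount: fixed aluminium mount with black block, on the breadboard; place and yaw vary. Origin on the vertical screw axis at the underside; z up, x towards the fork. Base plate 150 x 100 x 12 mm (x -57 to 93), block 60 x 60 up to z 40. Fork: pillar at x 75 (16 x 40 mm, top z 74) with two upright pins (diameter 8, y +-13.5, coned tops at z 100), a gap of 19 mm.
- screw: stop screw, on the mount's z axis, origin as the mount's. A round shoulder (diameter 40) ends at z 74 mm; above it a square head 24 x 24 mm, z 74 to 96, the last 6 mm tapered. At the start its x is along the mount's x: the setting to keep, within 0.2 rad. The nut's thread drags the screw round with it unless the keeper holds it.
- nut: steel hexagonal jam nut round the screw (44 mm over corners, z 43 to 56), origin as the mount's, z up. Along its own x runs a lever (12 mm wide, top at z 53.5) with the upright pin at 65 mm. At the start the lever stands 115 to 140 degrees clockwise from the mount's x axis, seen from above; tightening turns it on clockwise. It stays where it is left.
- nut_pin (a point): centre of the top of the lever's pin (diameter 12), 90 mm above the mount's underside, 36 mm clear above the lever. The nut runs freely (about 5 N at the pin) for 20 to 65 degrees, how far is unknown, until it bites; then the push rises: the washer gives at about 13 N, and 0.15 rad (10 mm at the pin) later, at about 17 N, all stops hard. Push it from the side: squeezing counts as force too.
- washer_tab (a point): tip of the tab of the brass washer (diameter 52, 3 mm thick) under the nut, 38 mm from the screw axis. It stands still until the nut bites, then is carried clockwise by up to 5.7 mm; the nut is tight once it has moved over 2.5 mm
- keeper: loose steel keeper, 160 g, lying flat on the breadboard: a ring 46 x 46 x 14 mm with a through square hole of 25.5 mm, and a tail 16 mm wide along x to x 90 mm, 14 mm thick. Origin at the centre of the hole at the underside, z up. Fully home its underside is 74 mm above the mount's underside, its origin on the screw axis and its x axis along the mount's x axis (not turned end for end).
- keeper_fin (a point): centre of the top of the keeper's grip fin: 28 mm long (along x), 12 mm wide (along y), standing on the tail from 14 to 46 mm above the keeper's underside, centred 34 mm from the hole's centre
- lens: loose black lens barrel, diameter 54, 62 mm tall; bystander, not to be moved. Origin at its underside
- post_holder: loose aluminium post holder, diameter 32, 58 mm tall; bystander, not to be moved. Origin at its underside
- spacer_block: loose aluminium block 50 x 30 x 30 mm; bystander, not to be moved. Origin at its underside
Mind the look-alikes: they are no part of the job. Of the things that look like the keeper, the middle-sized one is meant.

How it is judged:
On the way, in this order (a step that is already met when the one before it is completed fails the run):
1. the keeper is fully home on the square head with its tail in the fork (z of keeper in the frame of mount between 0.071 and 0.0765 m and horizontal distance between keeper and mount below 0.004 m and angle between the x axis of keeper and the x axis of mount, either way round below 0.1 rad and x of keeper_fin in the frame of mount above 0.02 m), for 0.2 s.
2. the nut has been turned tight, carrying the washer tab along by more than 2.5 mm (distance of washer_tab from where it was at the start of the episode above 0.0025 m), for 0.2 s.
At the end, for the whole second after the job is handed in: Nut tight: washer tab carried along over 2.5 mm and staying so. Screw within 0.2 rad of its setting. Keeper at rest fully home: underside within 2.5 mm of the shoulder, hole within 4 mm of the screw axis, tail in the fork, along the mount's x within 0.1 rad (all of step 1 and distance of washer_tab from where it was at the start of the episode above 0.0025 m and angle between the x axis of screw and the x axis of mount, either way round below 0.2 rad and linear speed of keeper below 0.02 m/s); the robot touches nothing.
It fails at once if the nut or its lever is pushed with more than 25 N (contact force between nut and the fingers above 25 N or contact force between nut and the arm above 25 N or contact force between nut and keeper above 25 N).
It fails at once if the screw is turned more than 0.2 rad from its setting (angle between the x axis of screw and the x axis of mount, either way round above 0.2 rad).
It fails at once if a bystander is moved by more than 15 mm (distance of any of lens, post_holder, spacer_block from where it was at the start of the episode above 0.015 m).
It also fails if it takes over 62 s, if anything falls off the work surface, if the arm or the gripper's body presses on something with over 40 N, if the wrist force passes 120 N, or if a joint passes its speed limit or range.

## Working session

There is one attempt and no reset: what is moved stays moved. The work goes in short steps, Python scripts to look and compute and a tool call to move; the robot and the scene stay as the last step left them, time stands still between calls to the robot, and variables do not carry over. Pictures are saved under pics/ and viewed, at most 10 in all, crops included, and the job is handed in when it is done.

Besides the shell and the picture viewer there is one more tool, called after "Emit:" as name(argument=value, ...) on one line, values as JSON. jog_arm: Moves the arm, as the interface text tells. Its arguments: {"type":"object","properties":{"motion":{"type":"array"},"newtons":{"type":"number"}},"required":["motion"]}

```bash
mkdir -p pics; ls
python3 - <<'E'
from plant import *
import cv2,json
o=observe();print({k:o[k] for k in('time_s','position','orientation','ft_force','grip_width')})
for n in('scene','top'):
    cv2.imwrite(f'pics/{n}0.png',snapshot(n));c=camera_info(n);print(n,c)
E
```

```text
pics
{'time_s': 0.0, 'position': array([0.12657457, 0.50884734, 0.24445714]), 'orientation': array([ 1.21600400e-01,  9.92578665e-01, -9.61688256e-04, -1.05766766e-04]), 'ft_force': array([ 0.08991984, -0.26867292,  0.14155956]), 'grip_width': 1.0021475973439868}
scene {'intrinsics': array([[397.88502615,   0.        , 276.85805398],
       [  0.        , 397.88502615, 210.33673309],
       [  0.        ,   0.        ,   1.        ]]), 'D': array([-0.07401039,  0.        ,  0.        ,  0.        ,  0.        ]), 'pose': array([[-0.29582977, -0.53806665,  0.78928387,  1.32943691],
       [ 0.95516253, -0.17718971,  0.23720951,  0.13454107],
       [ 0.01221845,  0.82406801,  0.56635909,  0.70626431],
       [ 0.        ,  0.        ,  0.        ,  1.        ]])}
top {'intrinsics': array([[486.79891792,   0.        , 273.72250125],
       [  0.        , 486.79891792, 202.70173067],
       [  0.        ,   0.        ,   1.        ]]), 'D': array([-0.10175037,  0.        ,  0.        ,  0.        ,  0.        ]), 'pose': array([[ 0.00202352,  0.98303425, -0.1834109 ,  0.23642402],
       [-0.99993074,  0.00411551,  0.0110261 , -0.08823681],
       [ 0.01159386,  0.18337589,  0.9829745 ,  1.57147552],
       [ 0.        ,  0.        ,  0.        ,  1.        ]])}
```

View pics/top0.png

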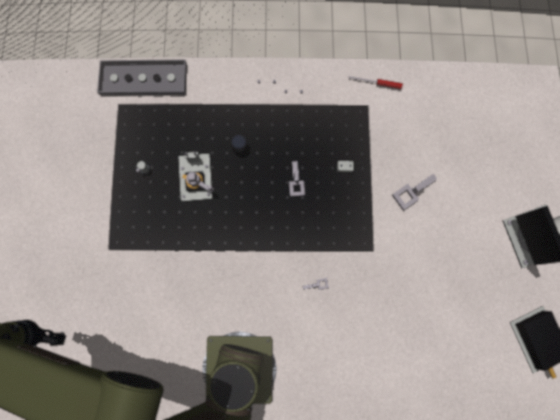

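View pics/scene0.png

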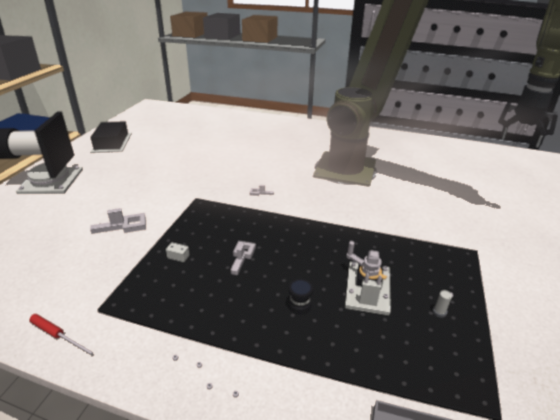

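The top view shows the keeper on the board at (297,187) with its tail toward +x. The mount is at (195,178) with its fork toward +x, the lens at (240,144), the post at (142,168) and the block at (346,166). Next I'll take enlarged crops and localise.

```bash
cat > h.py <<'E'
import numpy as np,cv2
from plant import *
from scipy.spatial.transform import Rotation as R
def world(n,px,z,ci=None):
    c=ci or camera_info(n)
    u=cv2.undistortPoints(np.array(px,float).reshape(-1,1,2),c['intrinsics'],c['D'])[:,0]
    d=np.c_[u[:,0],-u[:,1],-np.ones(len(u))]@c['pose'][:3,:3].T;o=c['pose'][:3,3]
    return o+d*((np.asarray(z)-o[2])/d[:,2])[:,None]
def proj(n,P,ci=None):
    c=ci or camera_info(n);T=np.linalg.inv(c['pose']);p=np.atleast_2d(P)@T[:3,:3].T+T[:3,3]
    return cv2.projectPoints(p*[1,-1,-1],np.zeros(3),np.zeros(3),c['intrinsics'],c['D'])[0][:,0]
E
python3 - <<'E'
from h import *
t=cv2.imread('pics/top0.png')
a=cv2.resize(t[140:215,165:235],None,fx=5.5,fy=5.5,interpolation=cv2.INTER_CUBIC)
b=cv2.resize(t[140:215,265:335],None,fx=5.5,fy=5.5,interpolation=cv2.INTER_CUBIC)
cv2.imwrite('pics/crop1.png',np.hstack([a,b]))
print(world('top',[[297,188],[295,165],[195,178],[240,144],[142,168],[118,105],[372,249]],[.02]*7).round(3))
E
```

```text
[[ 0.575 -0.182  0.02 ]
 [ 0.653 -0.175  0.02 ]
 [ 0.607  0.152  0.02 ]
 [ 0.724  0.007  0.02 ]
 [ 0.641  0.33   0.02 ]
 [ 0.862  0.426  0.02 ]
 [ 0.376 -0.421  0.02 ]]
```

View pics/crop1.png

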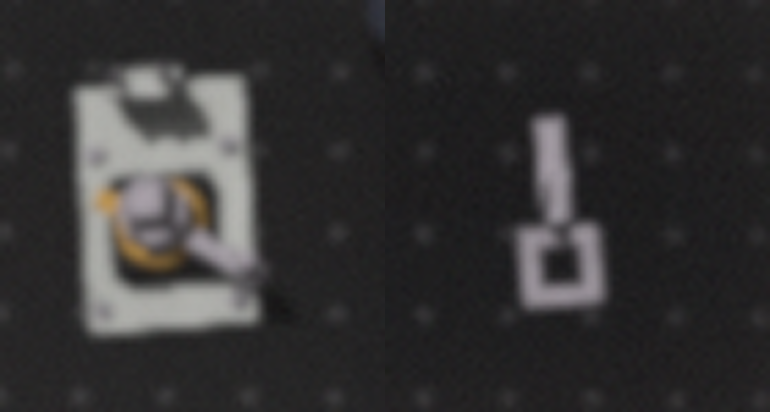

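Run:
```python
from h import *
zb=.012
f=lambda p,x0,z:world('top',np.array(p,float)/5.5-.5/5.5*0+[x0,140],[z]*len(p))
m=f([(73,87),(247,75),(260,322),(88,333)],165,zb+.012)
k=f([(515-385,227),(598-385,222),(607-385,304),(524-385,309),(548-385,117)],265,zb+.014)
print(m.round(4),np.linalg.norm(m-np.roll(m,1,0),axis=1).round(4))
print(k.round(4),k[:4].mean(0))
d=m[0]+m[1]-m[2]-m[3];print('mount yaw',np.degrees(np.arctan2(d[1],d[0])),'origin',m.mean(0)-.018*d/np.linalg.norm(d))
d=k[0]+k[1]-k[2]-k[3];e=k[4]-k[:4].mean(0);print('keeper yaw',np.degrees(np.arctan2(d[1],d[0])),np.degrees(np.arctan2(e[1],e[0])),np.linalg.norm(e),'fin',k[:4].mean(0)+.034*d/np.linalg.norm(d))
o=observe();Rt=R.from_quat(o['orientation']).as_matrix();T=np.eye(4);T[:3,:3]=Rt;T[:3,3]=o['position'];print(Rt.round(3));print((np.linalg.inv(T)@camera_info('wrist')['pose']).round(3));print(camera_info('wrist')['intrinsics'])
```

```text
[[0.6813 0.2099 0.024 ]
 [0.689  0.1053 0.024 ]
 [0.538  0.0935 0.024 ]
 [0.531  0.195  0.024 ]] [0.151  0.1048 0.1514 0.1017]
[[ 0.596  -0.154   0.026 ]
 [ 0.5993 -0.2033  0.026 ]
 [ 0.5497 -0.2081  0.026 ]
 [ 0.5465 -0.1591  0.026 ]
 [ 0.6636 -0.174   0.026 ]] [ 0.57289554 -0.18115589  0.026     ]
mount yaw 5.072130781191048 origin [0.59190928 0.14934558 0.024     ]
keeper yaw 5.733679019282512 4.490650477249915 0.09097366762088814 fin [ 0.60672544 -0.17775913  0.026     ]
[[-0.97   0.241 -0.   ]
 [ 0.241  0.97  -0.002]
 [-0.    -0.002 -1.   ]]
[[ 0.001  0.963  0.268  0.068]
 [ 1.    -0.001  0.001 -0.   ]
 [ 0.001  0.268 -0.963 -0.129]
 [ 0.     0.     0.     1.   ]]
[[313.58366218   0.         277.39510958]
 [  0.         313.58366218 207.44759634]
 [  0.           0.           1.        ]]
```

Emit:
jog_arm(motion=[[[-35,-30,0],0,1],[[-35,-31,0],0,1],[[-35,-31,0],0,1],[[-35,-31,0],0,1],[[-35,-31,0],0,1],[[-35,-31,0],0,1],[[-35,-31,0],0,1],[[-35,-31,0],0,1]])

```text
time_s: 0.9
position: [0.3392, 0.2004, 0.2451]
orientation: [0.121, 0.993, -0.0, -0.0]
ft_force: [1.1, -0.4, 1.1]
grip_width: 0.998
grip_force: 0.0
```

Emit:
jog_arm(motion=[[[-35,-30,0],0,1],[[-35,-31,0],0,1],[[-35,-31,0],0,1],[[-35,-31,0],0,1],[[-35,-31,0],0,1],[[-35,-31,0],0,1],[[-35,-31,0],0,1],[[-35,-31,0],0,1]])

```text
time_s: 1.7
position: [0.5514, -0.1069, 0.2448]
orientation: [0.122, 0.993, 0.0, -0.0]
ft_force: [1.2, -0.6, 1.0]
grip_width: 1.001
grip_force: 0.0
```

Emit:
jog_arm(motion=[[[-35,-28,0],0,1],[[-36,-28,0],0,1],[[0,0,0],-6.5,1],[[0,0,0],-6.5,1],[[0,0,0],-6,1],[[0,0,0],0,1],[[0,0,0],0,1]])

```text
time_s: 2.4
position: [0.6061, -0.1765, 0.2449]
orientation: [-0.043, 0.999, 0.0, -0.0]
ft_force: [-0.4, 0.3, 0.8]
grip_width: 0.999
grip_force: 0.0
```

Run:
```python
from h import *
import pickle
o=observe();c=camera_info('wrist');cv2.imwrite('pics/w1.png',snapshot('wrist'));pickle.dump((o,c),open('w1.pkl','wb'))
print(o['time_s'],o['position'],R.from_quat(o['orientation']).as_matrix().round(3),o['ft_force'])
```

```text
2.4 [ 0.60605895 -0.17650773  0.24485877] [[-0.996 -0.086 -0.001]
 [-0.086  0.996  0.   ]
 [ 0.001  0.    -1.   ]] [-0.38637742  0.33504923  0.84659076]
```

View pics/w1.png

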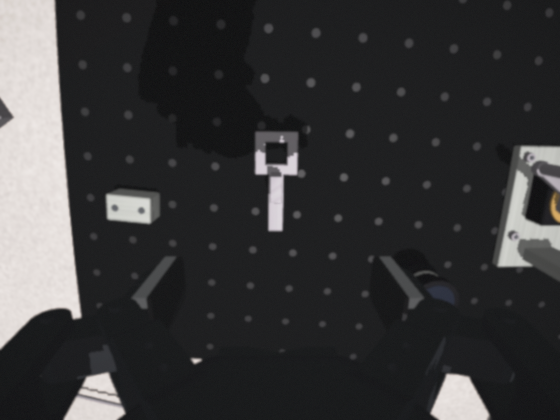

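Run:
```python
from h import *
import pickle
from scipy.optimize import least_squares
o,c=pickle.load(open('w1.pkl','rb'))
t=np.array([(130,227),(213,222),(222,304),(139,309),(163,117)])/5.5+[265,140]-.4
w=np.array([(255,174),(298,174),(298,131),(255,131),(276,231)],float)
K=np.array([(23,23,14),(23,-23,14),(-23,-23,14),(-23,23,14),(90,0,14)])/1e3
w=w[[1,0,3,2,4]]
def P(p):
    return K@R.from_euler('z',p[2]).as_matrix().T+[p[0],p[1],p[3]]
ct=camera_info('top')
for use in ('w','both'):
    f=lambda p:np.r_[(proj('w',P(p),c)-w).ravel(),((proj('t',P(p),ct)-t).ravel() if use=='both' else []), (p[3]-.012)/.003*.3]
    s=least_squares(f,[.573,-.181,.09,.012],x_scale=[.01,.01,.1,.01]);p=s.x
    print(use,p,s.fun.round(1));fin=np.array([p[0],p[1]])+.034*np.array([np.cos(p[2]),np.sin(p[2])]);print(fin)
```

```text
w [ 0.57177062 -0.1806269   0.08198647  0.01747733] [-0.7 -0.1  0.5 -0.3 -0.1 -0.   0.1  0.2  0.2  0.2  0.5]
[ 0.60565642 -0.17784248]
both [ 0.57183377 -0.18051949  0.08193254  0.01797874] [-0.6  0.1  0.6 -0.1  0.   0.1  0.2  0.3  0.3  0.4  1.   0.9  0.   0.8
 -0.3 -0.3  0.6 -0.1  0.2  0.5  0.6]
[ 0.60571972 -0.1777369 ]
```

Emit:
jog_arm(motion=[[[0,-1,40],0,0.6],[[0,0,40],0,0.4],[[0,0,40],0,0.4],[[0,0,35],0,0.4],[[0,0,22],0,0.4],[[0,0,15],0,0.4],[[0,0,0],0,0.4],[[0,0,0],0,0.4]], newtons=80)

```text
time_s: 3.25
position: [0.6064, -0.1774, 0.0536]
orientation: [-0.044, 0.999, 0.0, -0.0]
ft_force: [-0.9, 0.2, 0.5]
grip_width: 0.407
grip_force: 0.0
```

Emit:
jog_arm(motion=[[[0,0,0],0,0.2],[[0,0,0],0,0],[[0,0,0],0,0],[[0,0,0],0,0],[[0,0,0],0,0],[[0,0,0],0,0]], newtons=80)

```text
time_s: 3.85
position: [0.6076, -0.178, 0.055]
orientation: [-0.044, 0.999, -0.001, 0.001]
ft_force: [-0.7, 0.2, 7.2]
grip_width: 0.111
grip_force: 81.2
```

Emit:
jog_arm(motion=[[[0,0,-10],0,0],[[0,0,-30],0,0],[[0,0,-40],0,0],[[0,0,-40],0,0],[[0,0,-30],0,0],[[0,20,-20],0,0],[[0,40,0],0,0],[[0,40,0],0,0]])

```text
time_s: 4.65
position: [0.5978, -0.0775, 0.2247]
orientation: [-0.043, 0.999, -0.0, 0.001]
ft_force: [0.9, 0.7, -0.9]
grip_width: 0.122
grip_force: 80.3
```

Emit:
jog_arm(motion=[[[-5,40,0],0,0],[[-5,40,0],0,0],[[-5,30,0],0,0],[[-5,25,0],0,0],[[0,10,0],0,0],[[0,0,0],0,0],[[0,0,0],0,0]])

```text
time_s: 5.35
position: [0.6045, 0.0674, 0.2233]
orientation: [-0.044, 0.999, -0.0, -0.0]
ft_force: [-0.0, -0.1, -1.3]
grip_width: 0.119
grip_force: 80.2
```

Run:
```python
from h import *
import pickle
o=observe();c=camera_info('wrist');im=snapshot('wrist');cv2.imwrite('pics/w2raw.png',im);cv2.imwrite('pics/w2.png',cv2.resize(im,(800,600)));pickle.dump((o,c),open('w2.pkl','wb'))
print(o['time_s'],o['position'],R.from_quat(o['orientation']).as_matrix().round(3),o['ft_force'],o['grip_width'])
```

```text
5.35 [0.60451115 0.06739921 0.22329786] [[-0.996 -0.087 -0.001]
 [-0.087  0.996 -0.001]
 [ 0.001 -0.001 -1.   ]] [-0.01177296 -0.1129217  -1.27035861] 0.11850226635864328
```

View pics/w2.png

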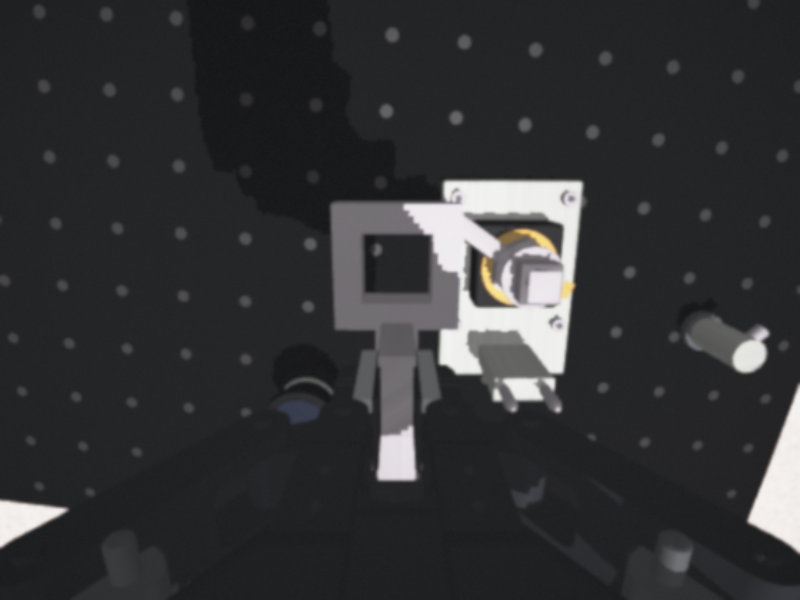

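The keeper is gripped and squarely aligned, with its hole around (397,264). The mount plate corners are at (444,181), (582,181) and (566,374), the head's top square is centred at (544,287), and the fork pin tops are near (511,407) and (555,406).

```bash
cat > fit.py <<'E'
from h import *
import pickle
from scipy.optimize import least_squares
def P(K,p): return K@R.from_euler('z',p[2]).as_matrix().T+[p[0],p[1],p[3]]
E
python3 - <<'E'
from fit import *
o,c=pickle.load(open('w2.pkl','rb'));s=.7
M=np.array([(-57,50,12),(-57,-50,12),(93,50,12),(0,0,96),(75,13.5,100),(75,-13.5,100)])/1e3
# image right=tool +y=+world y ; image up = tool +x=-world x
m=np.array([(582,181),(444,181),(566,374),(544,287),(555,407),(511,408)])*s
K=np.array([(-23,-23,14),(-23,23,14),(23,23,14),(23,-23,14),(90,8,14),(90,-8,14)])/1e3
k=np.array([(331,202),(464,203),(458,329),(334,329),(416,480),(378,480)])*s
for n,A,b,p0 in(('mount',M,m,[.59,.15,.09,.015]),('keeper',K,k,[.57,.065,.09,.17])):
    q=least_squares(lambda p:(proj('w',P(A,p),c)-b).ravel(),p0,x_scale=[.01,.01,.1,.01],loss='soft_l1')
    print(n,q.x.round(4),(proj('w',P(A,q.x),c)-b).round(1).tolist())
print(o['position']-[0,0,.055])
print(world('top',np.array([(73,87),(247,75),(260,322),(88,333)])/5.5+[164.6,139.6],[.032]*4).mean(0))
E
```

```text
mount [0.5916 0.1502 0.0858 0.0104] [[-0.0, 0.5], [-0.1, -0.4], [-3.2, -1.0], [-0.3, -0.2], [0.7, 0.6], [0.7, 0.1]]
keeper [0.5696 0.0644 0.0865 0.1811] [[-0.2, 0.5], [-0.2, -0.1], [0.4, -0.3], [0.8, -0.5], [-0.1, 0.2], [-0.5, 0.2]]
[0.60451115 0.06739921 0.16829786]
[0.6092432  0.15105184 0.032     ]
```

Emit:
jog_arm(motion=[[[-7,20,0],0,0],[[-8,25,0],0,0],[[-7,20,0],0,0],[[-5,13,0],0,0],[[-2,5.5,20],0,0],[[0,0,25],0,0],[[0,0,10],0,0],[[0,0,0],0,0]])

```text
time_s: 6.2
position: [0.625, 0.1526, 0.1664]
orientation: [-0.043, 0.999, -0.001, -0.002]
ft_force: [-0.4, -0.0, -1.9]
grip_width: 0.115
grip_force: 80.2
```

Emit:
jog_arm(motion=[[[0,0,0],0,0],[[0,0,0],0,0]])

```text
time_s: 6.4
position: [0.6273, 0.1537, 0.1698]
orientation: [-0.044, 0.999, 0.0, 0.001]
ft_force: [0.6, 0.1, -0.7]
grip_width: 0.118
grip_force: 80.2
```

Run:
```python
from h import *
import pickle
o=observe();c=camera_info('wrist');im=snapshot('wrist');s=snapshot('scene');cv2.imwrite('pics/w3raw.png',im);
a=cv2.resize(im[100:360,150:430],(560,520),interpolation=cv2.INTER_CUBIC)
p=proj('scene',[[.6,.15,.1]])[0].astype(int);b=s[p[1]-65:p[1]+65,p[0]-30:p[0]+30];cv2.imwrite('pics/w3.png',np.hstack([a,cv2.resize(b,(240,520),interpolation=cv2.INTER_CUBIC)]));pickle.dump((o,c),open('w3.pkl','wb'))
print(o['time_s'],o['position'],R.from_quat(o['orientation']).as_matrix().round(3),o['ft_force'],p)
```

```text
6.4 [0.62734356 0.15368422 0.1697908 ] [[-0.996 -0.087  0.002]
 [-0.087  0.996  0.   ]
 [-0.002  0.    -1.   ]] [ 0.631277    0.10967711 -0.72731089] [373 257]
```

View pics/w3.png

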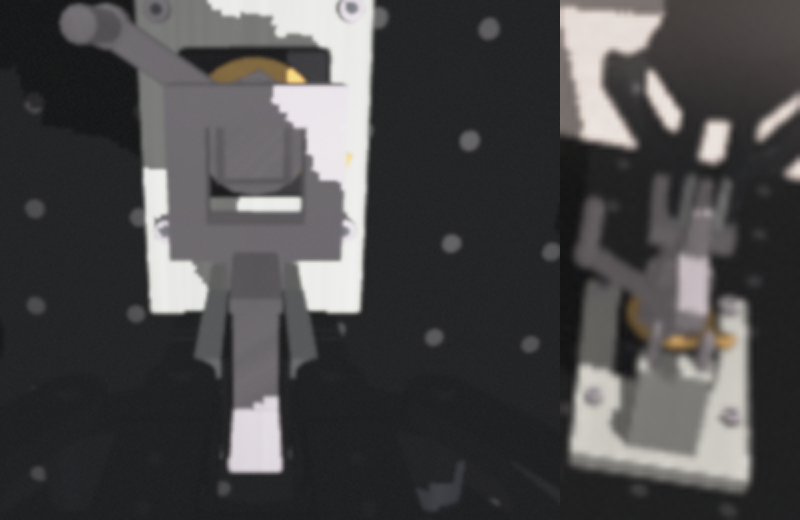

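Run:
```python
from fit import *
o,c=pickle.load(open('w3.pkl','rb'))
K=np.array([(-23,-23,14),(-23,23,14),(23,23,14),(23,-23,14),(90,8,14),(90,-8,14)])/1e3
k=np.array([(163,84),(348,84),(342,261),(172,261),(281,472),(229,472)])/2+[150,100]-.25
q=least_squares(lambda p:(proj('w',P(K,p),c)-k).ravel(),[.59,.15,.09,.125],x_scale=[.01,.01,.1,.01]);print(q.x.round(4),q.fun.round(1))
M=np.array([(-57,50,12),(-57,-50,12),(93,50,12),(93,-50,12)])/1e3
b=np.array([(374,0),(133,0),(360,313),(152,313)])/2+[150,100]-.25
g=cv2.cvtColor(cv2.imread('pics/w3raw.png'),cv2.COLOR_BGR2GRAY)
for y in(165,172,180,185):print(y,g[y,250:308].tolist())
for x in(270,278,286,):print(x,g[158:222,x].tolist())
for d in [(0,0)]:
  m=[.5916,.1502,.0858,.012]
  for nm,A in(('top96',[(a,b_,96) for a,b_ in((-10,-10),(-10,10),(10,10),(10,-10))]),('sq90',[(a,b_,90) for a,b_ in((-12,-12),(-12,12),(12,12),(12,-12))]),('sh',[(20,0,74),(0,20,74),(0,-20,74)]),('plate',M*1e3)):
    print(nm,proj('w',P(np.array(A)/1e3,m),c).round(1).tolist())
print('hole top',proj('w',P(np.array([(a,b_,14) for a,b_ in((-12.75,-12.75),(-12.75,12.75),(12.75,12.75),(12.75,-12.75))])/1e3,q.x),c).round(1).tolist())
```

```text
[0.5926 0.1507 0.0867 0.1271] [ 0.1  0.3  0.5  0.4  0.  -0.3 -1.2 -0.4  0.7 -0.  -0.1 -0.1]
165 [108, 106, 100, 92, 97, 105, 109, 105, 97, 93, 94, 97, 103, 107, 108, 108, 108, 108, 108, 107, 109, 108, 109, 109, 109, 109, 109, 109, 109, 109, 110, 110, 110, 111, 111, 110, 109, 110, 110, 111, 111, 107, 101, 97, 97, 101, 108, 114, 117, 117, 114, 114, 139, 189, 224, 232, 234, 233]
172 [109, 107, 100, 91, 95, 103, 106, 103, 97, 93, 93, 96, 101, 106, 108, 109, 108, 109, 109, 108, 110, 110, 109, 109, 110, 110, 110, 110, 110, 110, 110, 110, 111, 111, 111, 111, 110, 110, 110, 110, 109, 106, 98, 95, 96, 100, 104, 106, 107, 106, 100, 94, 113, 170, 220, 232, 233, 233]
180 [108, 107, 101, 91, 91, 101, 105, 101, 95, 91, 92, 95, 101, 106, 109, 110, 110, 111, 111, 111, 110, 110, 110, 111, 112, 112, 111, 110, 109, 110, 109, 110, 111, 110, 111, 112, 111, 111, 110, 110, 108, 103, 95, 92, 93, 98, 103, 106, 107, 105, 99, 91, 94, 104, 110, 126, 173, 220]
185 [107, 106, 100, 92, 92, 101, 106, 104, 98, 92, 92, 95, 101, 107, 109, 109, 110, 109, 110, 110, 111, 111, 110, 109, 109, 110, 110, 110, 110, 111, 112, 
[... 705 characters left out ...]
3, 99, 104, 107, 107, 108, 108, 108, 107, 107, 107]
286 [110, 110, 109, 109, 109, 109, 109, 109, 110, 110, 111, 112, 111, 110, 110, 110, 109, 110, 111, 110, 112, 111, 111, 110, 110, 109, 109, 109, 109, 109, 104, 96, 92, 94, 101, 104, 103, 92, 74, 85, 155, 219, 234, 235, 236, 234, 224, 184, 127, 96, 90, 91, 90, 93, 99, 105, 107, 108, 108, 108, 107, 107, 107, 107]
top96 [[260.6, 158.3], [293.6, 158.4], [293.1, 190.6], [261.0, 190.5]]
sq90 [[257.8, 153.9], [296.3, 154.0], [295.7, 191.6], [258.4, 191.5]]
sh [[277.0, 197.6], [306.4, 169.2], [247.8, 169.1]]
plate [[337.5, 89.9], [217.1, 89.6], [329.4, 256.4], [224.6, 256.2]]
hole top [[252.4, 162.8], [303.1, 162.8], [302.0, 211.5], [253.4, 211.4]]
```

Emit:
jog_arm(motion=[[[1.3,-0.8,0],0,0],[[0,0,6],0,0],[[0,0,6],0,0],[[0,0,5],0,0],[[0,0,3],0,0],[[0,0,2],0,0],[[0,0,0],0,0]])

```text
time_s: 7.2
position: [0.625, 0.153, 0.1459]
orientation: [-0.044, 0.999, -0.0, -0.0]
ft_force: [0.4, 0.2, -1.3]
grip_width: 0.111
grip_force: 80.2
```

Emit:
jog_arm(motion=[[[0,0,1.5],0,0],[[0,0,1.5],0,0],[[0,0,0],0,0]])

```text
time_s: 7.5
position: [0.6253, 0.153, 0.1433]
orientation: [-0.044, 0.999, -0.0, 0.0]
ft_force: [0.8, -0.3, -0.7]
grip_width: 0.12
grip_force: 80.2
```

Emit:
jog_arm(motion=[[[0,0,1],0,0],[[0,0,1],0,0],[[0,0,0],0,0]])

```text
time_s: 7.8
position: [0.6253, 0.153, 0.1413]
orientation: [-0.044, 0.999, -0.0, 0.0]
ft_force: [0.6, -0.6, -2.0]
grip_width: 0.116
grip_force: 80.2
```

Emit:
jog_arm(motion=[[[0,0,2],0,0],[[0,0,2],0,0],[[0,0,2],0,0],[[0,0,0],0,0]])

```text
time_s: 8.2
position: [0.6253, 0.153, 0.135]
orientation: [-0.044, 0.999, -0.0, 0.0]
ft_force: [0.7, -0.7, -2.0]
grip_width: 0.116
grip_force: 80.2
```

Emit:
jog_arm(motion=[[[0,0,2],0,0],[[0,0,2],0,0],[[0,0,1],0,0],[[0,0,0],0,0]])

```text
time_s: 8.6
position: [0.6252, 0.153, 0.1301]
orientation: [-0.044, 0.999, -0.0, 0.0]
ft_force: [2.3, -0.5, -1.9]
grip_width: 0.12
grip_force: 80.1
```

Emit:
jog_arm(motion=[[[0,0,1],0,0],[[0,0,1],0,0],[[0,0,0],0,0]])

```text
time_s: 8.9
position: [0.6253, 0.1531, 0.129]
orientation: [-0.044, 0.999, 0.0, 0.0]
ft_force: [0.5, -0.8, 3.1]
grip_width: 0.119
grip_force: 80.7
```

Emit:
jog_arm(motion=[[[0,0,1],0,0],[[0,0,0],0,0]])

```text
time_s: 9.1
position: [0.6253, 0.1531, 0.129]
orientation: [-0.044, 0.999, 0.0, 0.001]
ft_force: [-2.3, -0.3, 7.9]
grip_width: 0.119
grip_force: 81.6
```

Contact came exactly at the expected home height. I'll release, rise and check.

Emit:
jog_arm(motion=[[[0,0,-2],0,0.1],[[0,0,0],0,0.4],[[0,0,0],0,0.4],[[0,0,0],0,0.4],[[0,0,-20],0,0.4],[[0,0,-35],0,0.2],[[30,0,-35],0,0],[[30,0,-10],0,0]])

```text
time_s: 9.9
position: [0.5672, 0.1483, 0.2328]
orientation: [-0.044, 0.999, 0.001, 0.003]
ft_force: [0.0, 0.5, 0.6]
grip_width: 0.004
grip_force: 0.0
```

Emit:
jog_arm(motion=[[[20,0,0],0,0],[[0,0,0],0,0],[[0,0,0],0,0]])

```text
time_s: 10.2
position: [0.5457, 0.1461, 0.2293]
orientation: [-0.044, 0.999, 0.0, 0.0]
ft_force: [0.6, 0.7, 1.0]
grip_width: 0.002
grip_force: 0.0
```

Run:
```python
from h import *
import pickle
o=observe();c=camera_info('wrist');im=snapshot('wrist');cv2.imwrite('pics/w4raw.png',im);
cv2.imwrite('pics/w4.png',cv2.resize(im[150:410,100:440],(784,600),interpolation=cv2.INTER_CUBIC));pickle.dump((o,c),open('w4.pkl','wb'))
print(o['time_s'],o['position'],R.from_quat(o['orientation']).as_matrix().round(3),o['ft_force'],proj('w',[[.5914,.1498,.1]],c))
```

```text
10.2 [0.54565119 0.14606927 0.22933742] [[-0.996 -0.088  0.001]
 [-0.088  0.996  0.   ]
 [-0.001  0.    -1.   ]] [0.64992975 0.72776264 0.96099689] [[277.18928069 252.84861464]]
```

View pics/w4.png

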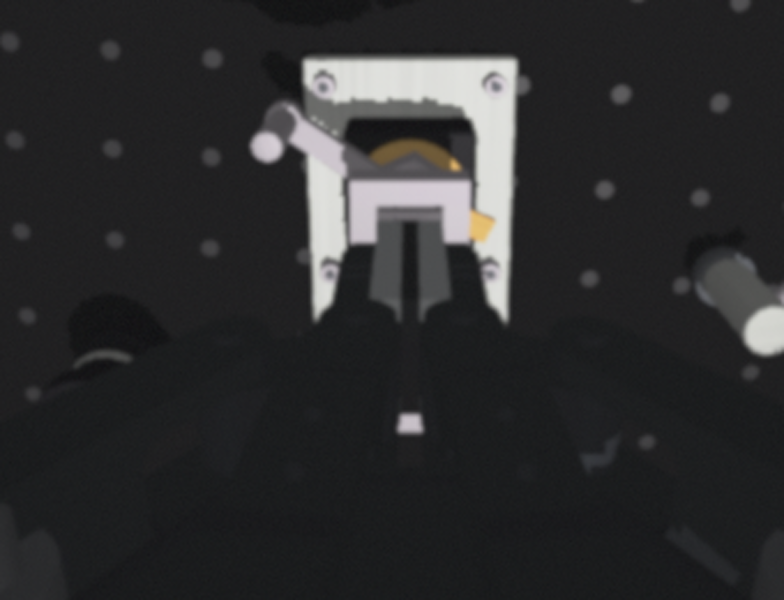

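The keeper is on with its tail in the fork. The top of the lever's pin is at (267,147) in the crop, and the washer tab shows at (482,226). Next I'll work out the pushing pose.

Run:
```python
from fit import *
o,c=pickle.load(open('w4.pkl','rb'))
m=np.array([.5914,.1498]);yaw=.086
pin=world('w',[(267/2.306+100,147/2.308+150)],[.102],c)[0]
d=pin[:2]-m;th=np.arctan2(d[1],d[0]);print('pin',pin,'r',np.linalg.norm(d),'rel deg',np.degrees(th-yaw),'q',observe()['q'].round(2),r.tcp_to_tips if hasattr(r,'tcp_to_tips') else '')
t=np.array([np.sin(th),-np.cos(th)]);u=d/np.linalg.norm(d);P0=m+.065*u
print('push heading',np.degrees(np.arctan2(t[1],t[0])), 't',t,'r',u)
o=observe();Rt=R.from_quat(o['orientation']).as_matrix();print('tool x heading',np.degrees(np.arctan2(Rt[1,0],Rt[0,0])))
for back in(.017,.025,.030):
    g=P0-back*t; e=np.r_[g,.090]-o['position'];print(back,g,'tool shift mm',(Rt.T@e*1e3).round(1))
```

```text
pin [0.55909897 0.09418445 0.102     ] r 0.06431520920113885 rel deg -125.07508736542384 q [ 0.26  0.34 -0.07  1.16 -0.    0.17] 0.014
push heading 149.85234967270122 t [-0.86473404  0.50223007] r [-0.50223007 -0.86473404]
tool x heading -174.9687092494024
0.017 [0.57345552 0.08505438] tool shift mm [-21.7 -63.2 139.1]
0.025 [0.5803734  0.08103654] tool shift mm [-28.3 -67.9 139.1]
0.03 [0.58469707 0.07852539] tool shift mm [-32.3 -70.7 139.1]
```

Emit:
jog_arm(motion=[[[-11,-24,0],0,0],[[-11,-24,0],0,0],[[-10,-23,0],0,0],[[0,0,0],7,0],[[0,0,0],7,0],[[0,0,0],7,0],[[0,0,0],7,0],[[0,0,0],7,0]], newtons=80)

```text
time_s: 11.05
position: [0.5848, 0.0779, 0.2283]
orientation: [0.261, 0.965, -0.0, -0.0]
ft_force: [0.6, 0.2, 1.0]
grip_width: 0.001
grip_force: 0.0
```

Emit:
jog_arm(motion=[[[0,0,30],0,0],[[0,0,35],0,0],[[0,0,35],0,0],[[0,0,25],0,0],[[0,0,14],0,0],[[0,0,0],0,0],[[0,0,0],0,0]])

```text
time_s: 11.75
position: [0.5843, 0.0781, 0.0898]
orientation: [0.259, 0.966, -0.0, -0.0]
ft_force: [0.4, 0.3, 0.1]
grip_width: -0.002
grip_force: 0.0
```

```bash
cat > rel.py <<'E'
from fit import *
m=np.array([.5914,.1498]);yaw=.086
o=observe();Rt=R.from_quat(o['orientation']).as_matrix();d=o['position'][:2]-m
print('t',o['time_s'],o['position'].round(4),'tool-frame axis->tcp mm',(Rt.T@np.r_[d,0]*1e3).round(1),'xhead',np.degrees(np.arctan2(Rt[1,0],Rt[0,0])).round(2),'F tool',(Rt.T@o['ft_force']).round(2),'rad',np.linalg.norm(d).round(4),'tcp ang rel',np.degrees(np.arctan2(d[1],d[0])-yaw).round(2),'q6',o['q'][5].round(2),'g',o['grip_width'])
E
python3 rel.py
python3 - <<'E'
from h import *
cv2.imwrite('pics/w5.png',snapshot('wrist'))
E
```

```text
t 11.75 [0.5843 0.0781 0.0898] tool-frame axis->tcp mm [-29.7 -65.7   0. ] xhead 150.02 F tool [-0.23  0.46 -0.11] rad 0.0721 tcp ang rel -100.6 q6 0.66 g -0.0018498470441585492
```

View pics/w5.png

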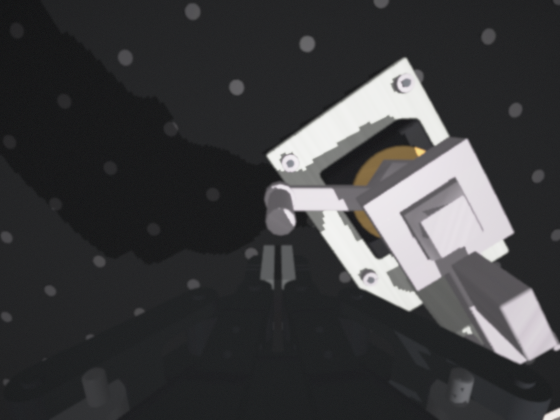

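The closed fingers sit squarely behind the pin, whose top is at (280,220), and the keeper is seated. I'll close the gap, then co-rotate with the nut.

Emit:
jog_arm(motion=[[[4,0,0],0,0],[[3,0,0],0,0],[[2,0,0],0,0],[[2,0,0],0,0],[[1,0,0],0,0],[[0,0,0],0,0]])

```text
time_s: 12.4
position: [0.5731, 0.0842, 0.0905]
orientation: [0.258, 0.966, 0.0, 0.0]
ft_force: [0.8, -0.1, 1.2]
grip_width: -0.001
grip_force: 0.0
```

Emit:
jog_arm(motion=[[[1.1,-0.3,0],1,0],[[1.7,-0.4,0],1.5,0],[[1.7,-0.4,0],1.5,0],[[1.7,-0.4,0],1.5,0],[[1.7,-0.4,0],1.5,0],[[1.7,-0.4,0],1.5,0],[[1.7,-0.4,0],1.5,0]])

```text
time_s: 13.1
position: [0.563, 0.0878, 0.0905]
orientation: [0.343, 0.939, -0.0, 0.001]
ft_force: [3.6, -3.1, -0.8]
grip_width: -0.0
grip_force: 2.4
```

```bash
python3 rel.py
```

```text
t 13.1 [0.563  0.0878 0.0905] tool-frame axis->tcp mm [-18.2 -65.7   0. ] xhead 139.88 F tool [-4.76 -0.09  0.84] rad 0.0682 tcp ang rel -119.53 q6 0.86 g -7.881272715214057e-05
```

Emit:
jog_arm(motion=[[[1.7,-0.5,0],1.5,0],[[1.7,-0.5,0],1.5,0],[[1.7,-0.5,0],1.5,0],[[1.7,-0.5,0],1.5,0],[[1.7,-0.5,0],1.5,0]])

```text
time_s: 13.6
position: [0.5546, 0.0924, 0.0905]
orientation: [0.403, 0.915, 0.0, 0.0]
ft_force: [4.5, -2.4, 0.3]
grip_width: -0.004
grip_force: 2.3
```

Emit:
jog_arm(motion=[[[1.15,-0.3,0],1,0],[[1.15,-0.3,0],1,0],[[1.15,-0.3,0],1,0],[[1.15,-0.3,0],1,0],[[1.15,-0.3,0],1,0]])

```text
time_s: 14.1
position: [0.5498, 0.0957, 0.0904]
orientation: [0.443, 0.897, 0.0, 0.0]
ft_force: [5.3, -2.5, 0.7]
grip_width: -0.003
grip_force: 2.2
```

```bash
python3 rel.py
```

```text
t 14.1 [0.5498 0.0957 0.0904] tool-frame axis->tcp mm [-17.6 -65.9  -0. ] xhead 127.45 F tool [-5.22  2.66 -0.67] rad 0.0682 tcp ang rel -132.52 q6 1.09 g -0.003255155465046797
```

Emit:
jog_arm(motion=[[[1.2,-0.3,0],1,0],[[1.2,-0.3,0],1,0],[[1.2,-0.3,0],1,0],[[1.2,-0.3,0],1,0],[[1.2,-0.3,0],1,0],[[1.2,-0.3,0],1,0]])

```text
time_s: 14.7
position: [0.5442, 0.1005, 0.0904]
orientation: [0.489, 0.872, 0.0, 0.0]
ft_force: [5.1, -2.1, 0.5]
grip_width: -0.003
grip_force: 2.2
```

Emit:
jog_arm(motion=[[[1.2,-0.3,0],1,0],[[1.2,-0.3,0],1,0],[[1.2,-0.3,0],1,0],[[1.2,-0.3,0],1,0],[[1.2,-0.3,0],1,0],[[1.2,-0.3,0],1,0]])

```text
time_s: 15.3
position: [0.5391, 0.1058, 0.0904]
orientation: [0.534, 0.845, -0.0, 0.0]
ft_force: [4.5, -2.5, 0.8]
grip_width: -0.002
grip_force: 2.2
```

Emit:
jog_arm(motion=[[[1.2,-0.3,0],1,0],[[1.2,-0.3,0],1,0],[[1.2,-0.3,0],1,0],[[1.2,-0.3,0],1,0],[[1.2,-0.3,0],1,0],[[1.2,-0.3,0],1,0]])

```text
time_s: 15.9
position: [0.5343, 0.1115, 0.0904]
orientation: [0.578, 0.816, -0.0, 0.0]
ft_force: [4.9, -4.0, 1.3]
grip_width: 0.005
grip_force: 2.2
```

```bash
python3 rel.py
```

```text
t 15.9 [0.5343 0.1115 0.0904] tool-frame axis->tcp mm [-17.2 -66.6   0. ] xhead 109.43 F tool [-5.45  3.28 -1.33] rad 0.0688 tcp ang rel -151.06 q6 1.44 g 0.004953396455774658
```

Emit:
jog_arm(motion=[[[1.2,-0.2,0],1,0],[[1.2,-0.2,0],1,0],[[1.2,-0.2,0],1,0],[[1.2,-0.2,0],1,0],[[1.2,-0.2,0],1,0],[[1.2,-0.2,0],1,0]])

```text
time_s: 16.5
position: [0.5306, 0.1177, 0.0903]
orientation: [0.62, 0.785, -0.001, 0.0]
ft_force: [2.2, -3.2, 2.6]
grip_width: 0.001
grip_force: 2.2
```

Emit:
jog_arm(motion=[[[1.2,-0.3,0],1,0],[[1.2,-0.3,0],1,0],[[1.2,-0.3,0],1,0],[[1.2,-0.3,0],1,0],[[1.2,-0.3,0],1,0],[[1.2,-0.3,0],1,0]])

```text
time_s: 17.1
position: [0.5274, 0.1241, 0.0903]
orientation: [0.66, 0.751, -0.001, 0.0]
ft_force: [4.0, -4.5, 1.0]
grip_width: 0.001
grip_force: 2.7
```

```bash
python3 rel.py
```

```text
t 17.1 [0.5274 0.1241 0.0903] tool-frame axis->tcp mm [-17.2 -66.8   0.1] xhead 97.42 F tool [-4.98  3.43 -1.03] rad 0.069 tcp ang rel -163.04 q6 1.67 g 0.001056495062485798
```

Emit:
jog_arm(motion=[[[1.2,-0.2,0],1,0],[[1.2,-0.2,0],1,0],[[1.2,-0.2,0],1,0],[[1.2,-0.3,0],1,0],[[1.2,-0.3,0],1,0]])

```text
time_s: 17.6
position: [0.5254, 0.1288, 0.0903]
orientation: [0.692, 0.722, -0.002, 0.001]
ft_force: [3.3, -8.7, 3.6]
grip_width: 0.002
grip_force: 4.2
```

It has bitten, so smaller steps from here.

Emit:
jog_arm(motion=[[[1.2,-0.2,0],1,0],[[1.2,-0.3,0],1,0],[[0,0,0],0,0]])

```text
time_s: 17.9
position: [0.5248, 0.1307, 0.0903]
orientation: [0.705, 0.71, -0.002, 0.002]
ft_force: [2.9, -10.0, 4.4]
grip_width: 0.005
grip_force: 4.5
```

```bash
python3 rel.py
```

```text
t 17.9 [0.5248 0.1307 0.0903] tool-frame axis->tcp mm [-18.6 -66.8   0.2] xhead 90.4 F tool [-10.07   2.8   -4.39] rad 0.0693 tcp ang rel -168.94 q6 1.81 g 0.004736128311892419
```

Emit:
jog_arm(motion=[[[1.2,-0.3,0],1,0],[[1.2,-0.3,0],1,0],[[0,0,0],0,0]])

```text
time_s: 18.2
position: [0.5242, 0.1325, 0.0903]
orientation: [0.717, 0.697, -0.003, 0.002]
ft_force: [3.1, -10.6, 3.0]
grip_width: -0.002
grip_force: 5.1
```

```bash
python3 rel.py
```

```text
t 18.2 [0.5242 0.1325 0.0903] tool-frame axis->tcp mm [-19.1 -66.7   0.2] xhead 88.38 F tool [-10.52   3.38  -2.95] rad 0.0694 tcp ang rel -170.53 q6 1.85 g -0.001570308254335125
```

Emit:
jog_arm(motion=[[[1.2,-0.3,0],0.5,0],[[1.2,-0.3,0],0.5,0],[[0,0,0],0,0]])

```text
time_s: 18.5
position: [0.5238, 0.1344, 0.0903]
orientation: [0.723, 0.691, -0.003, 0.003]
ft_force: [3.0, -12.8, 3.9]
grip_width: -0.003
grip_force: 5.9
```

```bash
python3 rel.py
```

```text
t 18.5 [0.5238 0.1344 0.0903] tool-frame axis->tcp mm [-18.5 -66.8   0.2] xhead 87.36 F tool [-12.68   3.54  -3.8 ] rad 0.0694 tcp ang rel -172.08 q6 1.87 g -0.0025477599175230264
```

Emit:
jog_arm(motion=[[[1.2,-0.2,0],1,0],[[1.2,-0.2,0],1,0],[[0,0,0],0,0]])

```text
time_s: 18.8
position: [0.5233, 0.1364, 0.0903]
orientation: [0.735, 0.678, -0.003, 0.003]
ft_force: [2.9, -12.4, 4.2]
grip_width: 0.003
grip_force: 6.3
```

```bash
python3 rel.py
```

```text
t 18.8 [0.5233 0.1364 0.0903] tool-frame axis->tcp mm [-18.9 -66.8   0.2] xhead 85.34 F tool [-12.11   3.88  -4.13] rad 0.0694 tcp ang rel -173.82 q6 1.91 g 0.002935883274262079
```

Emit:
jog_arm(motion=[[[1.2,-0.2,0],1,0],[[1.2,-0.2,0],1,0],[[0,0,0],0,0]])

```text
time_s: 19.1
position: [0.5228, 0.1386, 0.0903]
orientation: [0.747, 0.665, -0.004, 0.003]
ft_force: [2.9, -13.8, 5.2]
grip_width: -0.0
grip_force: 6.6
```

```bash
python3 rel.py
```

```text
t 19.1 [0.5228 0.1386 0.0903] tool-frame axis->tcp mm [-19.1 -66.8   0.2] xhead 83.34 F tool [-13.46   4.45  -5.04] rad 0.0695 tcp ang rel -175.63 q6 1.95 g -0.0002473266193327073
```

Emit:
jog_arm(motion=[[[1.2,0,-0.2],1,0],[[1.2,0,-0.2],1,0],[[0,0,0],0,0]])

```text
time_s: 19.4
position: [0.5225, 0.1406, 0.0903]
orientation: [0.759, 0.652, -0.004, 0.003]
ft_force: [3.0, -14.7, 4.5]
grip_width: 0.0
grip_force: 6.9
```

```bash
python3 rel.py
```

```text
t 19.4 [0.5225 0.1406 0.0903] tool-frame axis->tcp mm [-19.5 -66.7   0.3] xhead 81.33 F tool [-14.18   5.14  -4.41] rad 0.0695 tcp ang rel -177.3 q6 1.99 g 0.00043222518142934963
```

Emit:
jog_arm(motion=[[[1.2,0,-0.2],0,0],[[1.2,0,-0.2],0,0],[[0,0,0],0,0]])

```text
time_s: 19.7
position: [0.5225, 0.1425, 0.0904]
orientation: [0.758, 0.652, -0.005, 0.003]
ft_force: [2.0, -14.5, 3.3]
grip_width: 0.001
grip_force: 7.2
```

```bash
python3 rel.py
```

```text
t 19.7 [0.5225 0.1425 0.0904] tool-frame axis->tcp mm [-17.6 -67.    0.3] xhead 81.34 F tool [-14.1    4.17  -3.15] rad 0.0692 tcp ang rel -178.91 q6 1.99 g 0.0007495549412532894
```

Emit:
jog_arm(motion=[[[1,0,0],0.5,0],[[1,0,0],0.5,0],[[0,0,0],0,0]])

```text
time_s: 20.0
position: [0.5225, 0.1442, 0.0903]
orientation: [0.764, 0.645, -0.005, 0.003]
ft_force: [2.0, -14.9, 3.6]
grip_width: -0.002
grip_force: 7.6
```

```bash
python3 rel.py
```

```text
t 20.0 [0.5225 0.1442 0.0903] tool-frame axis->tcp mm [-17.1 -67.    0.4] xhead 80.32 F tool [-14.36   4.46  -3.44] rad 0.0692 tcp ang rel -180.3 q6 2.01 g -0.0018056278909253812
```

Emit:
jog_arm(motion=[[[1,0,0],0.5,0],[[0.7,0,0],0.5,0],[[0,0,0],0,0]])

```text
time_s: 20.3
position: [0.5224, 0.1457, 0.0903]
orientation: [0.77, 0.638, -0.006, 0.003]
ft_force: [1.7, -15.4, 4.9]
grip_width: -0.002
grip_force: 7.8
```

```bash
python3 rel.py
```

```text
t 20.3 [0.5224 0.1457 0.0903] tool-frame axis->tcp mm [-16.8 -67.    0.4] xhead 79.32 F tool [-14.86   4.51  -4.7 ] rad 0.0691 tcp ang rel -181.51 q6 2.04 g -0.002268299023573946
```

Emit:
jog_arm(motion=[[[0.8,0,0],0.5,0],[[0.6,0,0],0.3,0],[[0,0,0],0,0]])

```text
time_s: 20.6
position: [0.5224, 0.1469, 0.0903]
orientation: [0.774, 0.633, -0.006, 0.003]
ft_force: [0.5, -15.7, 5.7]
grip_width: -0.002
grip_force: 8.1
```

```bash
python3 rel.py
```

```text
t 20.6 [0.5224 0.1469 0.0903] tool-frame axis->tcp mm [-16.6 -67.1   0.4] xhead 78.51 F tool [-15.37   3.59  -5.47] rad 0.0691 tcp ang rel -182.5 q6 2.05 g -0.00212979744387667
```

Emit:
jog_arm(motion=[[[-5,0,0],0,0],[[-15,0,0],0,0],[[-15,0,-10],0,0],[[-10,0,-40],0,0],[[-10,0,-45],0,0],[[-10,0,-45],0,0],[[-10,0,-10],0,0],[[0,0,0],0,0]])

```text
time_s: 21.4
position: [0.511, 0.0784, 0.2435]
orientation: [0.774, 0.634, 0.002, 0.001]
ft_force: [0.3, 0.4, -0.6]
grip_width: 0.001
grip_force: 0.0
```

Emit:
jog_arm(motion=[[[0,0,0],0,0],[[0,0,0],0,0]])

```text
time_s: 21.6
position: [0.5093, 0.0793, 0.2392]
orientation: [0.773, 0.634, -0.002, -0.001]
ft_force: [-0.1, -0.4, -0.5]
grip_width: 0.002
grip_force: 0.0
```

```bash
python3 rel.py
python3 - <<'E'
from fit import *
o=observe();c=camera_info('wrist');im=snapshot('wrist');cv2.imwrite('pics/w6raw.png',im);cv2.imwrite('pics/w6.png',cv2.resize(im,(800,600),interpolation=cv2.INTER_CUBIC));pickle.dump((o,c),open('w6.pkl','wb'))
E
```

```text
t 21.6 [0.5093 0.0793 0.2392] tool-frame axis->tcp mm [-85.2 -66.7   0.3] xhead 78.74 F tool [-0.4  -0.06  0.52] rad 0.1082 tcp ang rel -144.25 q6 1.92 g 0.00199234730831147
```

View pics/w6.png

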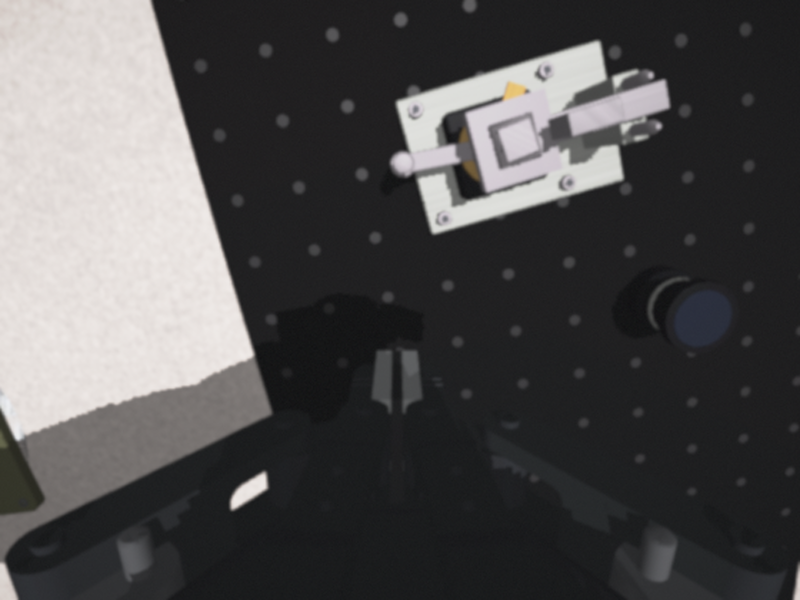

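Run:
```python
from fit import *
m=np.array([.5914,.1498]);yaw=.086
for f,px in(('w4',np.array([(496,219),(485,242)])/2.307+[100,150]),('w6',np.array([(508,82),(530,88)])*.7)):
    o,c=pickle.load(open(f+'.pkl','rb'));w=world('w',px,[.055]*2,c)[:,:2]
    for d in(w-m).tolist()+[(w.mean(0)-m).tolist()]:print(f,np.round(np.hypot(*d),4),np.degrees(np.arctan2(d[1],d[0])-yaw).round(1))
o,c=pickle.load(open('w6.pkl','rb'));p=world('w',np.array([(402,163)])*.7,[.102],c)[0,:2]-m;print(p,np.hypot(*p),np.degrees(np.arctan2(p[1],p[0])-yaw))
h=cv2.cvtColor(cv2.imread('pics/w6raw.png'),cv2.COLOR_BGR2GRAY)
```

```text
w4 0.0408 74.5
w4 0.0412 57.5
w4 0.0406 66.0
w6 0.0397 67.1
w6 0.0408 45.7
w6 0.0395 56.3
[-0.06551833  0.00016675] 0.06551853925824055 174.92674068395797
```

The tab at (519,84) has turned about 9° clockwise, near its full travel and well past the 3.8° needed. The keeper is still seated square in the fork, and the robot is clear.

```bash
python3 -c "
from plant import job
print(job.job_done())"
```

```text
the job is handed in; nothing more can be done
None
```

I handed the job in at 21.6 s of the 62 s allowed, but the hand-in returned no verdict: the keeper is fully home with its tail in the fork, and the nut is tight at about 17 N total with the washer tab carried round roughly 9° (about 6 mm), measured from the pictures.

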